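Load and hold a jump-ring coil

ROBOT

A 6-joint arm with a two-finger parallel gripper is mounted at the origin on a cart in front of the work surface, level with it; the furniture and walls round the work are solid. World frame = base frame: x ahead of the robot, y to its left, z up, the work surface at z = 0. Lengths are in mm, angles in degrees, forces in N, time in s.
With the tool pointing down it reaches from about 325 to 900 mm from the base axis. Payload 3.5 kg.
Tool frame: the origin (TCP) lies between the finger pads; the fingertips stand robot.tip_reach ahead of it and the grasp point (between the pads) lies 3 mm ahead of it (robot.tip_reach is the distance from the TCP to the fingertips, in mm); y points along the fingers, x is the direction in which the jaws open and shut, and the axes are right-handed (so a half turn about y gives the same grasp; the last joint's range is limited). The gripper opens to 85 mm and grips with 20 to 120 N. Pads are 22 mm wide; open, the fingers measure 114 mm over their backs; the gripper's body (76 mm by 85 mm) begins 54 mm behind the grasp point. The pads swing forward as they close: fully open they stand 13 mm farther back than shut.
Start: joints at [67.185, 15.837, -1.513, 72.651, 0, 84.076], TCP at [181.599, 598.033, 253.313] pointing down, gripper open.
Joint ranges: [-178.77, 178.77], [-48.84, 107.48], [-61.69, 71.31], [-111.58, 123.2], [-90, 87.43], [-180, 180]. Speed limits (degrees/s): [147.25, 147.25, 180, 180, 180, 180].

INTERFACE

Orientations are given as [roll, pitch, yaw] about the fixed x, y, z axes, in that order (R = Rz(yaw) Ry(pitch) Rx(roll)).
In Python, from rig import observe, viewer, order, robot gives the robot as it stands.
- The arm moves only by the tool jog_arm, never from a script. Its argument "increments" is a list of rows, each a list of 5 numbers: the shift along the tool's x, y, z in cm, then the turn about the tool's y in degrees, then the finger opening in cm, from 0 to 8.54. In form: [[dx, dy, dz, twist, claw], ...]. A call has 1 to 5 rows; each row is the pose to reach, as a shift and turn from the pose commanded when the call began, along the tool's axes at that moment; what a row does not reach only later rows make up. A row lasts 1/12 s, in which the tool goes at most 41.7 mm and 7.16 degrees, less where a joint would pass 70% of its speed; a pose out of reach is approached as far as the arm can. A call with a gripper value outside its range is refused whole. The fingers move at their own pace and stop on an object; "newtons" is the grip in N (left out, the last holds). Time passes only in rows, so rows that repeat a pose let the fingers close. It gives the time, the measured TCP pose, the force and the opening at its end, in the units of the state.
- observe(): the state, without advancing time (a new reading comes with each control period).
- viewer.snapshot(name): name is "scene" or "top" or "wrist"; returns a dict with "img" (384x512x3 uint8, red, green, blue), "mtx" (3x3 intrinsics, pixels), "origin" and "orientation" of the camera in the world. Camera axes: x right, y down, z forward; pixel columns grow to the right and rows downward; lengths in mm; the calibration is good to about 2 mm. The wrist camera is an equidistant fisheye: a pixel r from the principal point sees the ray r / f radians off the axis. A picture is of the moment at which its call begins. There is no depth.
- order.hand_in(): hands the job in, once; it reports no verdict.
The state is a dict: "time_s": time; "qpos": joint angles; "qvel": joint speeds; "tau": joint torques, N m; "eef_pos": TCP position; "ee_rot": TCP orientation; "force": force on the tool from outside, world axes, zero at the start; "ft_torque": the same for the moment, N m; "finger_gap": opening from 0.0 (shut) to 1.0 (fully open).
Only numpy, scipy, OpenCV 4.12 (cv2) and the standard library are available. Lean on these libraries where they do the work, as an engineer would, in place of code of your own. Each camera call takes 0.05 s, during which the arm holds its last target. There are 200 camera calls.

TASK

Lay the copper wire coil in the V-groove of the jump-ring coil holder, then swing the slotted cover down over it and press it until the ball catch snaps and keeps it shut. Then slide the follower up so that its spring nose presses the coil against the end stop with a steady ten newtons or so (nose sunk about 4 mm), and finish while still holding it there, so that I can tighten the lock screw. Leave the round tin, the steel block and the pliers where they are.

Things in the scene. Friction and masses are not known exactly. Their poses are not given: they have to be found in the camera images.
- holder: jump-ring coil holder screwed to the bench: bare metal on a dark base plate 84 x 172 x 8 mm. Origin on the bench surface under the axis of its V-groove; y runs along the groove towards the end stop, x points to the cover's hinge side, z up. Along y the plate reaches from -104 to +68 mm: the follower is at the -y end, the groove and cover are at the +y end.
- groove (a point): on the axis of a coil lying in the V-groove (26 mm above the bench), half-way along the groove, 19 mm from the holder's origin along y; axes as the holder's. The 90 degree groove reaches 31 mm either way along y, between two rails whose tops are 20 mm above the bench and whose outer sides are 23 mm from the axis.
- end_stop: end stop: a metal wall at the groove's +y end, 42 mm wide, top 36 mm above the bench. Origin and axes are the holder's; its face is at y = +50 mm. A coil pushed home against it has its centre at y = +22 mm and its free end at y = -6 mm.
- coil_center (a point): centre of the loose coil of copper wire: close-wound and rigid, 22 mm across, 56 mm long, about 60 g, lying on the bench, centre 11 mm up; its y axis runs along the coil, z up. Either end may go first.
- coil: the same copper coil as a solid; origin on its underside, 11 mm below its centre
- cover (a joint): angle of the slotted cover, rad: 0 shut and caught, 2.0 open against its stop, leaning away to the holder's +x. It tips over at about 0.9: well above, it falls back open; below about 0.6 it sinks by itself until the bead of its tongue rests on the catch ball near 0.19. From there about 10 N down near the free edge (more nearer the hinge) snap it shut.
- cover_hinge (a point): on the hinge axis of the cover (along the holder's y), in the middle of its width, 32 mm from the groove axis, 13 mm above the bench; axes as the holder's. Two arms carry the cover plate, whose upper face is 29 mm off this axis.
- cover_lip (a point): on the upper face of the cover plate near its free edge, mid-width: 54 mm along the plate from the hinge axis and 29 mm off it. Its z axis is the plate's outward normal (up when shut), x along the plate towards the hinge. The plate is 62 mm wide along y, 4 mm thick, and ends 6 mm past this point, its thumb lip 17 mm. Shut, this point is 42 mm above the bench, at x = -22 mm of the holder.
- follower: the follower: carriage in a slideway, thumb tab, brass lock screw (sticks out to -x below the tab) and spring nose. It slides 47 mm along the holder's y with about 1 N of friction; the nose spring pushes it back when let go. Its origin is the holder's when fully back and moves along +y with it; its axes are the holder's.
- tab (a point): middle of the top edge of the follower's upright black thumb tab, 60 mm above the bench; axes as the holder's, push along +y. The tab is 26 mm wide along x, 10 mm thick along y, 24 mm tall on the carriage. It is at y = -75 mm of the holder when fully back; the free nose meets a coil that is home when it is at y = -39 mm; each mm further sinks the nose 1 mm.
- nose (a joint): how far the spring nose (brass disc 21 mm across, centre 26 mm above the bench) is sunk into the follower, m: 0 free (18 mm of it stand out of the carriage), 0.010 bottomed. It pushes with 2 N at first touch and 2 N more for each mm: 10 N at 4 mm.
- screw_tin: round brownish tin with a lid, 68 mm across, 31 mm high, to be left alone; origin under its centre
- bench_block: polished steel bench block 64 x 64 x 18 mm, to be left alone; origin under its centre
- pliers: red and black pliers, 42 x 126 x 10 mm, lying flat, to be left alone; origin under their centre, long axis y
Things that resemble listed ones, but are neither listed nor needed, are in the scene too. Several things have the shape of the coil; the one meant has the colours described above.

How it is judged:
By the outcome, as a careful person would: the job done as asked, in the order asked, and still so for the second after the job is handed in, while the arm keeps its last pose, push and grip.
It also fails if it takes over 58 s, if anything falls off the work surface, if the arm or the gripper's body presses on something with over 40 N, if the wrist force passes 120 N, or if a joint passes its speed limit or range.

## Working session

There is one attempt and no reset: what is moved stays moved. The work goes in short steps, Python scripts to look and compute and a tool call to move; the robot and the scene stay as the last step left them, time stands still between calls to the robot, and variables do not carry over. Pictures are saved under pics/ and viewed, about 8 in all and at most 12, crops included, and the job is handed in when it is done.

Besides the shell and the picture viewer there is one more tool, called after "Emit:" by a JSON object that holds its "op" and its "data". jog_arm: Moves the arm, as the interface text tells. Its arguments: {"type":"object","properties":{"increments":{"type":"array"},"newtons":{"type":"number"}},"required":["increments"]}

```bash
mkdir -p pics; ls
cat > h.py <<'E'
import numpy as np, cv2
from rig import observe, viewer, order, robot
from scipy.spatial.transform import Rotation as R
def snap(n,f):
    s=viewer.snapshot(n); cv2.imwrite('pics/%s.png'%f,s['img'][:,:,::-1]); np.save('pics/%s.npy'%f,{k:np.array(s[k]) for k in ('mtx','origin','orientation','img')},allow_pickle=True); return s
E
python3 - <<'E'
from h import *
a=snap('scene','s0');b=snap('top','t0')
im=np.hstack([a['img'],b['img']])[:,:,::-1]
for s in (a,b): print(s['mtx'],s['origin'],s['orientation'])
cv2.imwrite('pics/t0b.png',cv2.resize(b['img'][:,:,::-1],(800,600),interpolation=cv2.INTER_CUBIC))
print(observe(),robot.tip_reach)
E
```

```text
pics
[[443.69800069   0.         258.62552959]
 [  0.         443.69800069 189.19167461]
 [  0.           0.           1.        ]] [ -25.23453803 -187.43697208  786.0369723 ] [-139.02655634    1.10384735  -61.1642412 ]
[[359.19360073   0.         255.56676368]
 [  0.         359.19360073 197.56032043]
 [  0.           0.           1.        ]] [441.81447626 130.75667237 899.80916159] [-175.71391031    0.43113409  -88.33470222]
{'time_s': 0.1, 'qpos': array([ 6.71838204e+01,  1.58755793e+01, -1.59021330e+00,  7.26533028e+01,
       -9.15890629e-04,  8.40750201e+01]), 'qvel': array([-0.16511571, -0.05364558,  0.21696783, -0.04488631,  0.04158847,
       -0.08519291]), 'tau': array([ 5.52812435e-04, -4.46705747e+01,  2.96128982e+01,  8.46756884e-03,
       -6.15121053e-05, -3.04543100e-06]), 'eef_pos': array([181.3515037 , 597.39946995, 252.25142831]), 'ee_rot': array([-89.98861722,   0.11855369,  73.108813  ]), 'force': array([ 0.07383061,  0.16573296, -0.64307555]), 'ft_torque': array([ 0.01925668, -0.00681932, -0.02146853]), 'finger_gap': 0.9985660845939558} 22.0
```

View pics/t0b.png

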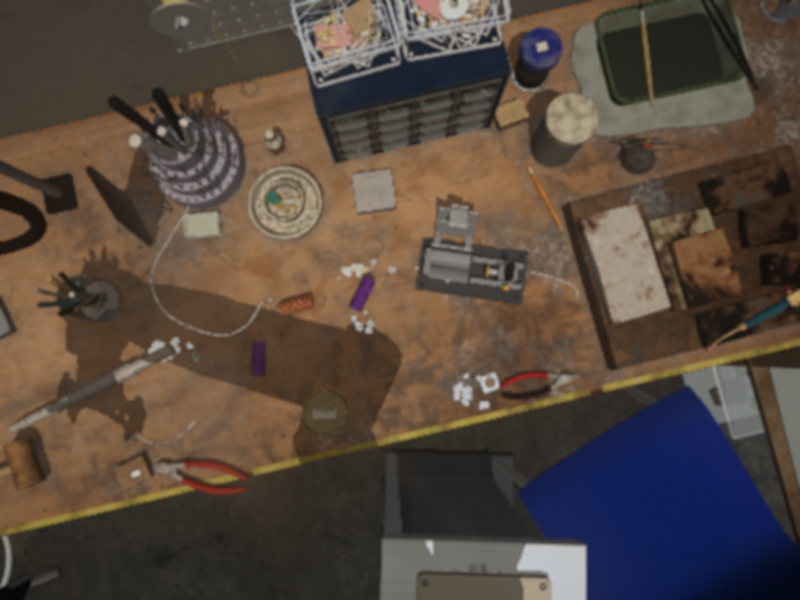

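View pics/s0.png

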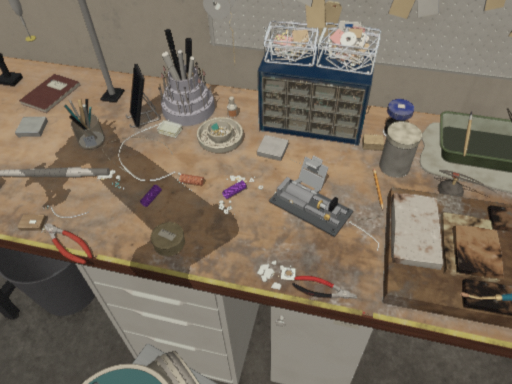

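Run:
```python
import cv2,numpy as np
t=cv2.imread('pics/t0.png')
a=cv2.resize(t[118:202,258:348],None,fx=6,fy=6,interpolation=cv2.INTER_CUBIC)  # holder
b=cv2.resize(t[180:208,170:210],None,fx=6,fy=6,interpolation=cv2.INTER_CUBIC)  # coil
c=np.zeros((504,790,3),np.uint8); c[:504,:540]=a; c[:168,545:785]=b
cv2.imwrite('pics/c1.png',c)
```

```text
(no output)
```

View pics/c1.png

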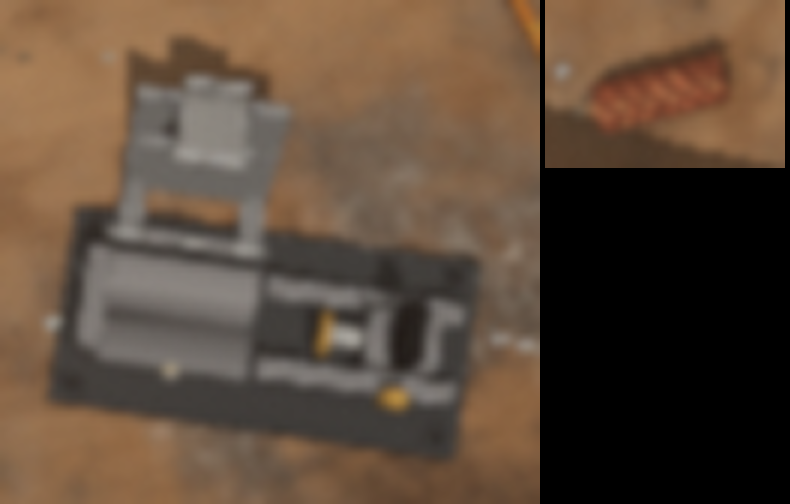

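```bash
cat >> h.py <<'E'
def world(s,uv,z):
    Rm=R.from_euler('xyz',s['orientation'],degrees=True).as_matrix()
    out=[]
    for u,v in uv:
        d=Rm@np.linalg.inv(s['mtx'])@[u,v,1]; out.append(s['origin']+d*(z-s['origin'][2])/d[2])
    return np.array(out)
def load(f): return np.load('pics/%s.npy'%f,allow_pickle=True).item()
def proj(s,p):
    Rm=R.from_euler('xyz',s['orientation'],degrees=True).as_matrix()
    q=(np.atleast_2d(p)-s['origin'])@Rm; q=q@s['mtx'].T; return q[:,:2]/q[:,2:]
def fish(s,p):
    Rm=R.from_euler('xyz',s['orientation'],degrees=True).as_matrix()
    q=(np.atleast_2d(p)-s['origin'])@Rm; r=np.hypot(q[:,0],q[:,1]); th=np.arctan2(r,q[:,2]); m=s['mtx']
    return np.c_[m[0,2]+m[0,0]*th*q[:,0]/r, m[1,2]+m[1,1]*th*q[:,1]/r]
def fworld(s,uv,z):
    Rm=R.from_euler('xyz',s['orientation'],degrees=True).as_matrix(); m=s['mtx']; out=[]
    for u,v in uv:
        a=np.array([(u-m[0,2])/m[0,0],(v-m[1,2])/m[1,1]]); t=np.hypot(*a)
        d=Rm@np.r_[a/t*np.sin(t),np.cos(t)]; out.append(s['origin']+d*(z-s['origin'][2])/d[2])
    return np.array(out)
E
python3 - <<'E'
from h import *
t=load('t0'); f=lambda x,y:(x/6+258,y/6+118)
c=world(t,[f(78,207),f(480,260),f(452,458),f(50,402)],8)
print(c.round(1)); 
L=np.array([[42,68],[42,-104],[-42,-104],[-42,68]],float)
# fit 2D rigid
A=L-L.mean(0);B=c[:,:2]-c[:,:2].mean(0)
U,S,V=np.linalg.svd(A.T@B);Rm=(U@V).T
yaw=np.degrees(np.arctan2(Rm[1,0],Rm[0,0]));o=c[:,:2].mean(0)-Rm@L.mean(0);print('holder',o,yaw,np.linalg.norm(A@Rm.T-B,axis=1))
g=lambda x,y:((x-545)/6+170,y/6+180)
e=world(t,[g(594,112),g(728,71)],11)
print('coil',e.round(1),e.mean(0),np.linalg.norm(e[0]-e[1]),np.degrees(np.arctan2(*(e[0]-e[1])[1::-1])))
print('tin',world(t,[(325/800*512,413/600*384)],31))
ob=observe();print(R.from_euler('xyz',ob['ee_rot'],degrees=True).as_matrix().round(3))
w=viewer.snapshot('wrist');print(w['origin'],w['orientation'],w['mtx'])
E
```

```text
[[623.  103.9   8. ]
 [605.3 -64.3   8. ]
 [522.  -53.7   8. ]
 [540.6 113.5   8. ]]
holder [574.70943235  42.72898785] -6.3342991552104095 [1.97001377 0.99043    2.32934807 1.4960725 ]
coil [[500.  331.6  11. ]
 [518.6 276.7  11. ]] [509.27603772 304.13451489  11.        ] 57.921368090789144 108.74382026286871
tin [[343.21895213 248.38845986  31.        ]]
[[ 0.291 -0.001 -0.957]
 [ 0.957 -0.002  0.291]
 [-0.002 -1.     0.   ]]
[ 99.57132319 622.27148192 373.02568732] [1.60764213e+02 6.52652717e-02 7.30902812e+01] [[297.31863964   0.         255.70581882]
 [  0.         297.31863964 190.95767601]
 [  0.           0.           1.        ]]
```

Emit:
{"op": "jog_arm", "data": {"increments": [[-1.68, 0, -3.63, 0, 8], [-3.36, 0, -7.26, 0, 8], [-5.04, 0, -10.89, 0, 8], [-6.72, 0, -14.52, 0, 8], [-8.4, 0, -18.15, 0, 8]]}}

```text
time_s: 0.57
eef_pos: [331.6, 463.5, 253.0]
ee_rot: [-90.0, 0.0, 73.2]
force: [1.6, 1.6, -0.5]
finger_gap: 0.938
```

Emit:
{"op": "jog_arm", "data": {"increments": [[-1.68, 0, -3.63, 0, 8], [-3.36, 0, -7.26, 0, 8], [-5.04, 0, -10.89, 0, 8], [-6.72, 0, -14.52, 0, 8], [-8.4, 0, -18.15, 0, 8]]}}

```text
time_s: 0.98
eef_pos: [481.1, 330.1, 253.1]
ee_rot: [-90.0, 0.0, 73.1]
force: [0.4, 0.9, -0.7]
finger_gap: 0.933
```

Emit:
{"op": "jog_arm", "data": {"increments": [[-1.68, 0, -3.63, 7, 7], [-1.68, 2.5, -3.63, 14, 6], [-1.68, 5, -3.63, 21, 5], [-1.68, 7.5, -3.63, 28, 5], [-1.68, 10, -3.63, 35, 5]]}}

```text
time_s: 1.4
eef_pos: [510.2, 304.6, 152.1]
ee_rot: [-90.0, 0.0, 37.7]
force: [-0.2, -0.5, -1.0]
finger_gap: 0.587
```

Emit:
{"op": "jog_arm", "data": {"increments": [[0, 1, 0, 7, 5], [0, 2, 0, 14, 5], [0, 2, 0, 19.4, 5], [0, 2, 0, 19.4, 5]]}}

```text
time_s: 1.73
eef_pos: [508.9, 304.6, 131.8]
ee_rot: [-90.0, 0.2, 18.6]
force: [-0.7, 0.3, 0.6]
finger_gap: 0.585
```

Run:
```python
from h import *
w=snap('wrist','w1');o=observe();print(o['eef_pos'],o['ee_rot'],o['time_s'],o['force'],o['finger_gap'])
print(w['origin'],w['orientation'])
print('coil proj',fish(w,[[509.3,304.1,11],[500,331.6,11],[518.6,276.7,11]]))
cv2.imwrite('pics/w1b.png',cv2.resize(w['img'][:,:,::-1],(800,600),interpolation=cv2.INTER_CUBIC))
```

```text
[509.52596257 304.92698119 132.62103568] [-9.00090486e+01  8.16802935e-02  1.88189396e+01] 1.7833 [-0.52727244 -0.31135459 -0.81818424] 0.5876602432264935
[481.49022064 385.19054232 252.50812186] [1.60803068e+02 9.07600725e-02 1.85994659e+01]
coil proj [[256.72214592 192.75247583]
 [256.70584392 159.89727848]
 [256.76555368 223.13086074]]
```

View pics/w1b.png

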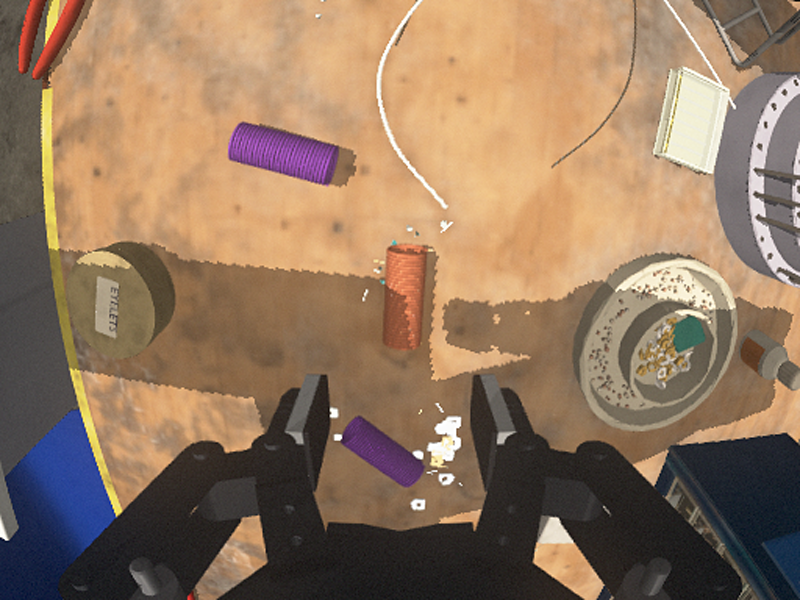

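Emit:
{"op": "jog_arm", "data": {"increments": [[0.1, 2.5, 0.15, 2, 4.2], [0.1, 5, 0.15, 2, 4.2], [0.1, 7.5, 0.15, 2, 4.2], [0.1, 9.5, 0.15, 2, 4.2], [0.1, 10.5, 0.15, 2, 4.2]]}}

```text
time_s: 2.2
eef_pos: [509.0, 306.3, 26.1]
ee_rot: [-90.0, 0.2, 16.8]
force: [-0.5, -0.6, -0.2]
finger_gap: 0.492
```

Emit:
{"op": "jog_arm", "data": {"increments": [[0, 0, 0, 0, 3.2], [0, 0, 0, 0, 2.4], [0, 0, 0, 0, 1.8], [0, 0, 0, 0, 1.8], [0, 0, 0, 0, 1.8]], "newtons": 40}}

```text
time_s: 2.62
eef_pos: [511.5, 307.5, 29.8]
ee_rot: [-90.0, -0.2, 16.7]
force: [-0.4, -0.3, 0.7]
finger_gap: 0.246
```

Run:
```python
from h import *
w=snap('wrist','w2');o=observe();print(o['eef_pos'],o['ee_rot'],o['time_s'],o['force'],o['finger_gap'])
cv2.imwrite('pics/w2b.png',cv2.resize(w['img'][100:384,130:390,::-1],None,fx=2,fy=2,interpolation=cv2.INTER_CUBIC))
```

```text
[511.33660542 307.35773982  29.55576602] [-89.98211373  -0.12847348  16.72320958] 2.6667 [ 0.05561845 -0.27586629 -0.72949159] 0.24655732799172447
```

View pics/w2b.png

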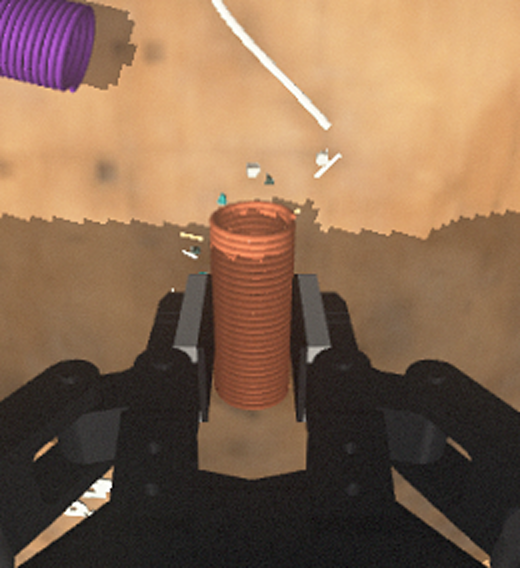

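Run:
```python
from h import *
w=load('w2');o=observe();print(o['eef_pos'],o['ee_rot'])
T=R.from_euler('xyz',o['ee_rot'],degrees=True).as_matrix()
f=lambda x,y:(130+x/2,100+y/2)
for uv,z in ((f(253,201),11-0),(f(253,220),11),(f(253,238),22),(f(250,408),22)):
    p=fworld(w,[uv],z)[0]; print(uv,p.round(1),((p-o['eef_pos'])@T).round(1))
# wrist views of holder target pose
yaw=-6.3;h=np.array([574.7,42.7]);Rm=R.from_euler('z',yaw,degrees=True).as_matrix()[:2,:2]
for n,p in (('groove22',(0,20)),('lip',(-22,19)),('tab',(0,-75)),('open',(88,19))): print(n,h+Rm@p)
```

```text
[511.33660542 307.35773982  29.55576602] [-89.98211373  -0.12847348  16.72320958]
(256.5, 200.5) [502.5 337.5  11. ] [ 0.2 18.6 31.4]
(256.5, 210.0) [504.  332.6  11. ] [ 0.2 18.6 26.3]
(256.5, 219.0) [503.9 332.5  22. ] [ 0.1  7.6 26.3]
(255.0, 304.0) [518.4 281.8  22. ] [ -0.6   7.5 -26.5]
groove22 [576.89468622  62.57921911]
lip [554.91781089  63.999413  ]
tab [566.46992667 -31.84707166]
open [664.25351599  51.92863878]
```

Emit:
{"op": "jog_arm", "data": {"increments": [[0, -3, 0, 0, 1.8], [0, -7, 0, 0, 1.8], [0, -11, -2, 0, 1.8], [-0.15, -12, -6, 0, 1.8], [-0.3, -12, -10, 0, 1.8]]}}

```text
time_s: 3.08
eef_pos: [540.3, 211.6, 154.5]
ee_rot: [-90.0, -0.7, 16.9]
force: [2.0, -0.1, -0.8]
finger_gap: 0.244
```

Emit:
{"op": "jog_arm", "data": {"increments": [[-0.1, 0, -4, 0, 1.8], [-0.2, 0, -8, 0, 1.8], [-0.3, 0, -12, 0, 1.8], [-0.5, 0, -15.3, 0, 1.8]]}}

```text
time_s: 3.42
eef_pos: [576.4, 59.7, 149.3]
ee_rot: [-90.1, -0.1, 16.7]
force: [0.4, 0.4, -1.0]
finger_gap: 0.241
```

Emit:
{"op": "jog_arm", "data": {"increments": [[0, 0, 0, 7, 1.8], [0, 0, 0, 14, 1.8], [0, 0, 0, 21, 1.8], [0, 0, 0, 23, 1.8], [0, 0, 0, 23, 1.8]]}}

```text
time_s: 3.83
eef_pos: [575.6, 62.1, 148.8]
ee_rot: [-90.0, -0.0, -6.3]
force: [0.2, 0.1, -0.1]
finger_gap: 0.24
```

Run:
```python
from h import *
w=snap('wrist','w3');o=observe();print(o['eef_pos'],o['ee_rot'],o['time_s'],o['force'],o['finger_gap'])
cv2.imwrite('pics/w3b.png',cv2.resize(w['img'][90:340,110:440,::-1],None,fx=2.4,fy=2.4,interpolation=cv2.INTER_CUBIC))
```

```text
[575.64908015  62.20370582 148.78960915] [-8.99965813e+01 -4.09352154e-02 -6.23685102e+00] 3.8833 [ 0.08542366  0.50304833 -0.06529381] 0.24401488804363466
```

View pics/w3b.png

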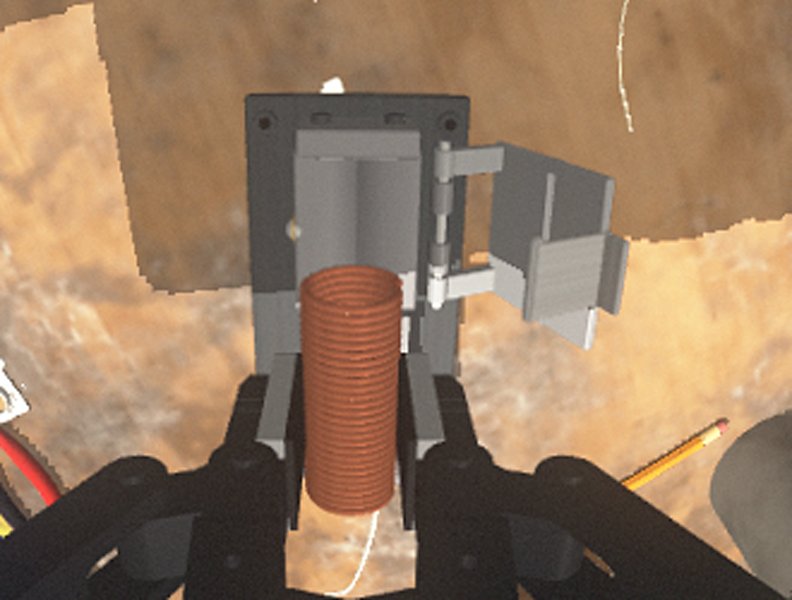

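Run:
```python
from h import *
w=load('w3');o=observe()
T=R.from_euler('xyz',o['ee_rot'],degrees=True).as_matrix()
f=lambda x,y:(110+x/2.4,90+y/2.4)
P=np.array([fworld(w,[f(*uv)],z)[0] for uv,z in (((247,95),8),((469,95),8),((297,157),36),((420,157),36))])
L=np.array([[-42,68],[42,68],[-21,50],[21,50]],float);print(P.round(1))
A=L-L.mean(0);B=P[:,:2]-P[:,:2].mean(0);U,S,V=np.linalg.svd(A.T@B);Rm=(U@V).T
h=P[:,:2].mean(0)-Rm@L.mean(0);print(h,np.degrees(np.arctan2(Rm[1,0],Rm[0,0])),(A@Rm.T-B).round(1).tolist())
g=h+Rm@[0,19.5]; print('target',g, 'dtool',(np.r_[g,45]-o['eef_pos'])@T)
for uv,z in ((f(352,290),0),(f(350,512),0)):
  zc=o['eef_pos'][2]-18.6; print(((fworld(w,[uv],zc if uv[1]<220 else zc+11)[0]-o['eef_pos'])@T).round(1))
```

```text
[[543.4 117.5   8. ]
 [625.1 108.6   8. ]
 [561.6  97.7  36. ]
 [602.5  93.2  36. ]]
[576.63411701  45.62336213] -6.339324501360055 [[-1.0, 0.3], [0.8, 0.0], [-0.3, -0.1], [0.5, -0.2]]
target [578.78723842  65.00412755] dtool [  2.7411965  103.79178036   3.11857943]
[ 0.1 18.6 25.5]
[ -0.5   7.6 -26.2]
```

Emit:
{"op": "jog_arm", "data": {"increments": [[0.15, 2, 0.15, 0, 1.8], [0.28, 4.5, 0.32, 0, 1.8], [0.28, 7, 0.32, 0, 1.8], [0.28, 8.6, 0.32, 0, 1.8], [0.28, 9.4, 0.32, 0, 1.8]]}}

```text
time_s: 4.3
eef_pos: [576.6, 65.4, 51.9]
ee_rot: [-90.0, 0.2, -6.2]
force: [-0.6, 0.2, 0.1]
finger_gap: 0.244
```

Emit:
{"op": "jog_arm", "data": {"increments": [[0, 0.3, 0, 0, 1.8], [0, 0.5, 0, 0, 1.8], [0, 0.7, 0, 0, 1.8], [0, 0.8, 0, 0, 1.8], [0, 0.8, 0, 0, 1.8]]}}

```text
time_s: 4.72
eef_pos: [579.5, 65.2, 47.2]
ee_rot: [-90.0, -0.1, -6.3]
force: [0.4, -0.1, -0.6]
finger_gap: 0.244
```

Emit:
{"op": "jog_arm", "data": {"increments": [[0, 0.1, 0, 0, 1.8], [0, 0.15, 0, 0, 1.8], [0, 0.2, 0, 0, 1.8], [0, 0.2, 0, 0, 1.8]]}}

```text
time_s: 5.05
eef_pos: [578.7, 65.2, 44.5]
ee_rot: [-90.0, -0.0, -6.3]
force: [0.2, 0.4, 0.5]
finger_gap: 0.241
```

Emit:
{"op": "jog_arm", "data": {"increments": [[0, 0.05, 0, 0, 1.8], [0, 0.1, 0, 0, 1.8], [0, 0.1, 0, 0, 1.8]]}}

```text
time_s: 5.3
eef_pos: [578.8, 65.2, 44.5]
ee_rot: [-90.0, -0.0, -6.3]
force: [-3.9, -0.8, 7.4]
finger_gap: 0.238
```

Run:
```python
from h import *
w=snap('wrist','w4');o=observe();print(o['eef_pos'],o['ee_rot'],o['time_s'],o['force'],o['finger_gap'])
cv2.imwrite('pics/w4b.png',cv2.resize(w['img'][100:384,110:440,::-1],None,fx=2,fy=2,interpolation=cv2.INTER_CUBIC))
```

```text
[578.80422442  65.20622152  44.45050314] [-9.00024081e+01 -1.83147409e-02 -6.29258089e+00] 5.35 [-3.25530726 -0.00987313  7.06530103] 0.24044335672177905
```

View pics/w4b.png

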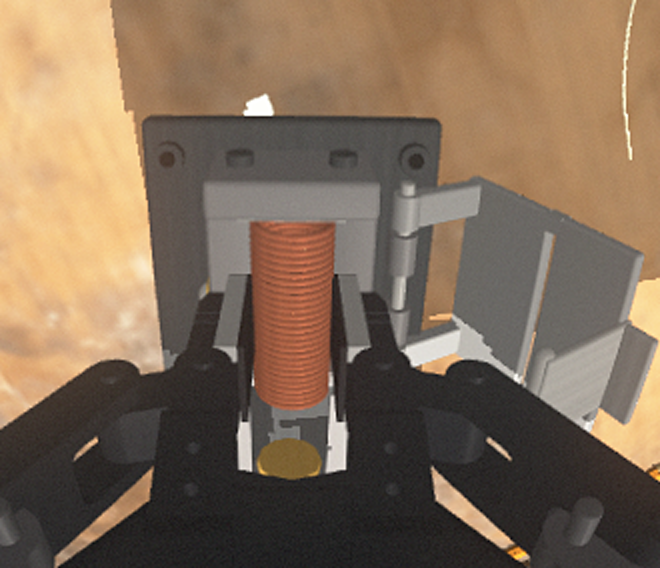

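Emit:
{"op": "jog_arm", "data": {"increments": [[0, 0, 0, 0, 2.6], [0, 0, 0, 0, 3.4], [0, 0, 0, 0, 3.6], [0, -0.5, 0, 0, 3.6], [0, -2, 0, 0, 3.6]]}}

```text
time_s: 5.77
eef_pos: [576.4, 65.1, 61.3]
ee_rot: [-90.0, 0.3, -6.3]
force: [-0.7, -0.2, -0.2]
finger_gap: 0.423
```

Emit:
{"op": "jog_arm", "data": {"increments": [[0, -3, 0, 0, 3], [0, -6, 0, 0, 2], [0, -9, 0, 0, 1], [0, -10, 0, 0, 0], [0, -10, 0, 0, 0]]}}

```text
time_s: 6.18
eef_pos: [581.6, 65.2, 167.2]
ee_rot: [-89.9, -0.4, -6.3]
force: [-0.0, -0.6, -0.0]
finger_gap: 0.001
```

Run:
```python
from h import *
s=load('s0');t=load('t0')
print('cab front base',world(s,[(260,128),(364,139)],0).round(0).tolist())
print('cyl base',world(s,[(383,168),(395,175)],0).round(0).tolist())
print('block',world(s,[(272,148)],18).round(0).tolist())
h=np.array([576.6,45.6]);Rm=R.from_euler('z',-6.34,degrees=True).as_matrix()[:2,:2]
for p in ((115,19),(125,19),(0,19.5),(0,-92)): print(p,h+Rm@p)
w=snap('wrist','w5');o=observe();print(o['eef_pos'],o['ee_rot'],o['time_s'],o['force'],o['finger_gap'])
cv2.imwrite('pics/w5b.png',cv2.resize(w['img'][60:344,90:440,::-1],None,fx=2,fy=2,interpolation=cv2.INTER_CUBIC))
```

```text
cab front base [[757.0, 256.0, 0.0], [844.0, -3.0, 0.0]]
cyl base [[767.0, -79.0, 0.0], [758.0, -112.0, 0.0]]
block [[687.0, 183.0, 18.0]]
(115, 19) [692.99480779  51.78455499]
(125, 19) [702.93364883  50.68027299]
(0, 19.5) [578.7533499   64.98074003]
(0, -92) [566.44060561 -45.83733759]
[579.87662814  65.19101944 164.72394451] [-89.9771493   -0.20076688  -6.29114346] 6.2333 [0.0535266  0.05956867 0.07152321] 0.0019168790707535669
```

View pics/w5b.png

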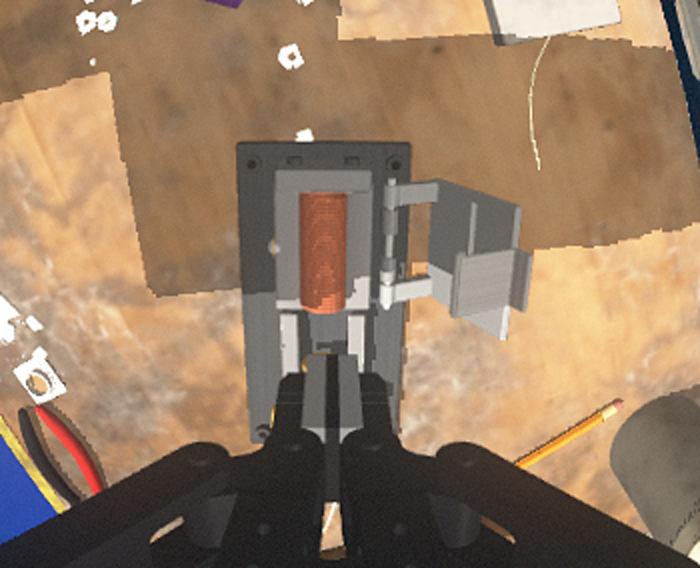

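Emit:
{"op": "jog_arm", "data": {"increments": [[3, 0, 0, 0, 0], [6, 0, 0, 0, 0], [9, 0, 0, 0, 0], [12.1, 0, 0, 0, 0], [12.1, 0, 0, 0, 0]]}}

```text
time_s: 6.65
eef_pos: [702.9, 50.9, 159.7]
ee_rot: [-90.0, -0.0, -6.4]
force: [1.3, -0.2, 0.5]
finger_gap: -0.0
```

Emit:
{"op": "jog_arm", "data": {"increments": [[0, 3, 0, 0, 0], [0, 6, 0, 0, 0], [0, 8.5, 0, 0, 0], [0, 9.5, 0, 0, 0], [0, 9.5, 0, 0, 0]]}}

```text
time_s: 7.07
eef_pos: [694.1, 52.0, 62.3]
ee_rot: [-90.1, 0.6, -6.3]
force: [-0.2, -0.1, 0.4]
finger_gap: 0.001
```

Emit:
{"op": "jog_arm", "data": {"increments": [[-0.6, 0, 0, 0, 0], [-1.2, 0, 0, 0, 0], [-1.8, 0, 0, 0, 0], [-1.8, 0, 0, 0, 0]]}}

```text
time_s: 7.4
eef_pos: [680.5, 54.2, 70.2]
ee_rot: [-90.0, -0.1, -6.3]
force: [-0.3, 0.3, -0.6]
finger_gap: -0.002
```

Emit:
{"op": "jog_arm", "data": {"increments": [[-0.7, -0.3, 0, 0, 0], [-1.4, -0.8, 0, 0, 0], [-2.1, -1.4, 0, 0, 0], [-2.85, -2.0, 0, 0, 0], [-3.6, -2.4, 0, 0, 0]]}}

```text
time_s: 7.82
eef_pos: [644.0, 58.0, 93.2]
ee_rot: [-90.0, 0.0, -6.3]
force: [0.3, 0.2, -0.4]
finger_gap: 0.001
```

Emit:
{"op": "jog_arm", "data": {"increments": [[-0.7, -0.15, 0, 0, 0], [-1.4, -0.3, 0, 0, 0], [-2.1, -0.3, 0, 0, 0], [-2.7, -0.3, 0, 0, 0], [-2.7, -0.3, 0, 0, 0]]}}

```text
time_s: 8.23
eef_pos: [616.0, 61.0, 94.6]
ee_rot: [-90.0, 0.2, -6.3]
force: [0.0, 0.2, 0.5]
finger_gap: -0.001
```

Run:
```python
from h import *
w=snap('wrist','w6');s=snap('scene','s6');o=observe();print(o['eef_pos'],o['ee_rot'],o['time_s'],o['force'],o['finger_gap'])
a=cv2.resize(w['img'][60:384,90:440,::-1],(500,463),interpolation=cv2.INTER_CUBIC)
b=cv2.resize(s['img'][120:260,240:390,::-1],None,fx=1.95,fy=3.307,interpolation=cv2.INTER_CUBIC)
b=cv2.resize(b,(292,273)); c=np.zeros((463,800,3),np.uint8);c[:,:500]=a;c[:273,505:797]=b
cv2.imwrite('pics/w6b.png',c)
```

```text
[617.47866547  60.85954801  94.66163906] [-9.00112986e+01  8.98142962e-02 -6.28379580e+00] 8.3333 [ 0.75229001  0.63193678 -0.28834287] 0.0012710636122342175
```

View pics/w6b.png

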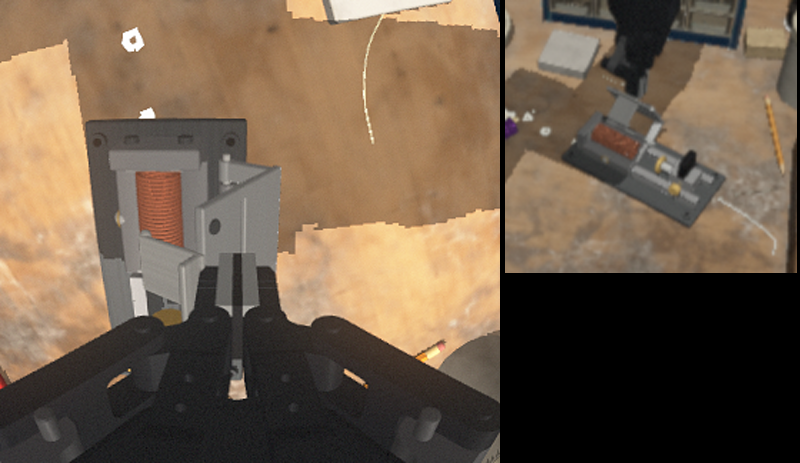

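Emit:
{"op": "jog_arm", "data": {"increments": [[-0.6, 0, 0, 0, 0], [-1.2, 0.15, 0, 0, 0], [-1.8, 0.35, 0, 0, 0], [-2.4, 0.6, 0, 0, 0], [-3.0, 0.9, 0, 0, 0]]}}

```text
time_s: 8.75
eef_pos: [587.7, 64.2, 86.0]
ee_rot: [-90.0, 0.0, -6.3]
force: [0.3, 0.4, 1.1]
finger_gap: -0.002
```

Emit:
{"op": "jog_arm", "data": {"increments": [[-0.4, 0.1, 0, 0, 0], [-0.8, 0.4, 0, 0, 0], [-0.8, 0.4, 0, 0, 0], [-0.8, 0.4, 0, 0, 0], [-0.8, 0.4, 0, 0, 0]]}}

```text
time_s: 9.17
eef_pos: [580.9, 65.0, 82.4]
ee_rot: [-90.0, -0.0, -6.3]
force: [-0.5, -0.1, -0.2]
finger_gap: 0.001
```

Run:
```python
from h import *
w=snap('wrist','w7');s=snap('scene','s7');o=observe();print(o['eef_pos'],o['ee_rot'],o['time_s'],o['force'],o['finger_gap'])
a=cv2.resize(w['img'][60:384,90:440,::-1],(500,463),interpolation=cv2.INTER_CUBIC)
b=cv2.resize(s['img'][120:260,240:390,::-1],(292,273),interpolation=cv2.INTER_CUBIC); c=np.zeros((463,800,3),np.uint8);c[:,:500]=a;c[:273,505:797]=b
cv2.imwrite('pics/w7b.png',c)
h=np.array([576.6,45.6]);Rm=R.from_euler('z',-6.34,degrees=True).as_matrix()[:2,:2]
print(Rm.T@(o['eef_pos'][:2]-h))
```

```text
[581.19631794  64.92379058  82.52637905] [-8.99973909e+01 -4.43172265e-02 -6.29614562e+00] 9.2667 [-0.69931998  0.88681203  0.99740861] 0.0017924132190707761
[ 2.43431593 19.7131714 ]
```

View pics/w7b.png

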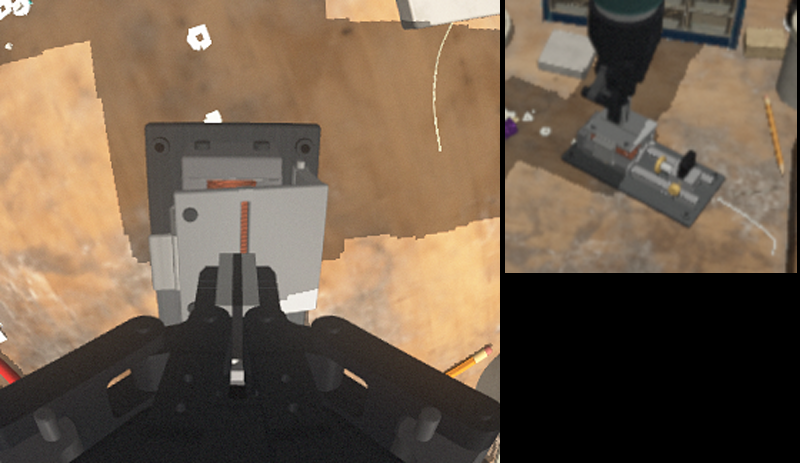

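Emit:
{"op": "jog_arm", "data": {"increments": [[-0.8, 0, 0, 0, 0], [-1.6, 0, 0, 0, 0], [-2.3, 0, 0, 0, 0], [-2.3, 0.3, 0, 0, 0], [-2.3, 0.6, 0, 0, 0]]}}

```text
time_s: 9.68
eef_pos: [557.1, 67.6, 76.2]
ee_rot: [-90.0, -0.0, -6.3]
force: [0.1, -0.1, 0.6]
finger_gap: 0.001
```

Emit:
{"op": "jog_arm", "data": {"increments": [[0, 0.2, 0, 0, 0], [0, 0.4, 0, 0, 0], [0, 0.6, 0, 0, 0], [0, 0.6, 0, 0, 0]]}}

```text
time_s: 10.02
eef_pos: [556.5, 67.7, 72.3]
ee_rot: [-90.0, 0.2, -6.3]
force: [-8.6, 0.7, 14.9]
finger_gap: -0.004
```

Emit:
{"op": "jog_arm", "data": {"increments": [[0, 0.15, 0, 0, 0], [0, 0.3, 0, 0, 0], [0, 0.45, 0, 0, 0], [0, 0.45, 0, 0, 0]]}}

```text
time_s: 10.35
eef_pos: [558.0, 67.5, 65.5]
ee_rot: [-90.0, -0.0, -6.3]
force: [0.4, 0.4, -1.0]
finger_gap: 0.003
```

Emit:
{"op": "jog_arm", "data": {"increments": [[0, 0.1, 0, 0, 0], [0, 0.2, 0, 0, 0], [0, 0.25, 0, 0, 0], [0, 0.25, 0, 0, 0]]}}

```text
time_s: 10.68
eef_pos: [558.3, 67.4, 64.0]
ee_rot: [-90.0, -0.0, -6.3]
force: [-1.4, -0.2, 4.8]
finger_gap: 0.001
```

Emit:
{"op": "jog_arm", "data": {"increments": [[0, 0.1, 0, 0, 0], [0, 0.15, 0, 0, 0], [0, 0.15, 0, 0, 0]]}}

```text
time_s: 10.93
eef_pos: [558.3, 67.4, 63.8]
ee_rot: [-90.0, -0.0, -6.3]
force: [-5.1, -0.8, 14.3]
finger_gap: -0.006
```

Emit:
{"op": "jog_arm", "data": {"increments": [[0, -2, 0, 0, 0], [0, -4, 0, 0, 0], [0, -6, 0, 0, 0], [2, -6, 0, 0, 0], [2, -6, 0, 0, 0]]}}

```text
time_s: 11.35
eef_pos: [582.5, 64.9, 124.0]
ee_rot: [-90.0, -0.5, -6.3]
force: [0.5, 0.4, 0.1]
finger_gap: 0.002
```

Run:
```python
from h import *
w=snap('wrist','w8');o=observe();print(o['eef_pos'],o['ee_rot'],o['time_s'],o['force'],o['finger_gap'])
cv2.imwrite('pics/w8b.png',cv2.resize(w['img'][60:384,90:440,::-1],None,fx=1.8,fy=1.8,interpolation=cv2.INTER_CUBIC))
h=np.array([576.6,45.6]);Rm=R.from_euler('z',-6.34,degrees=True).as_matrix()[:2,:2]
print(Rm.T@(o['eef_pos'][:2]-h))
H=lambda x,y,z:np.r_[h+Rm@[x,y],z]
# cover plate corners at theta 0 and 0.19, free edge a=60, y=19+-31
for th in (0,.19):
  q=[]
  for a,y in ((60,50),(60,-12)):
    q.append(H(32-a*np.cos(th)+29*np.sin(th),y,13+a*np.sin(th)+29*np.cos(th)))
  print(th,((fish(w,q)-[90,60])*1.8).round(1).tolist())
```

```text
[580.0914869   65.0667609  122.74883097] [-89.98237414  -0.21153278  -6.31357937] 11.4 [-0.39175578 -0.12698581 -0.76052374] -0.0010452633735877643
[ 1.32045396 19.73326283]
0 [[217.2, 198.3], [225.0, 336.1]]
0.19 [[230.6, 205.7], [237.6, 349.0]]
```

View pics/w8b.png

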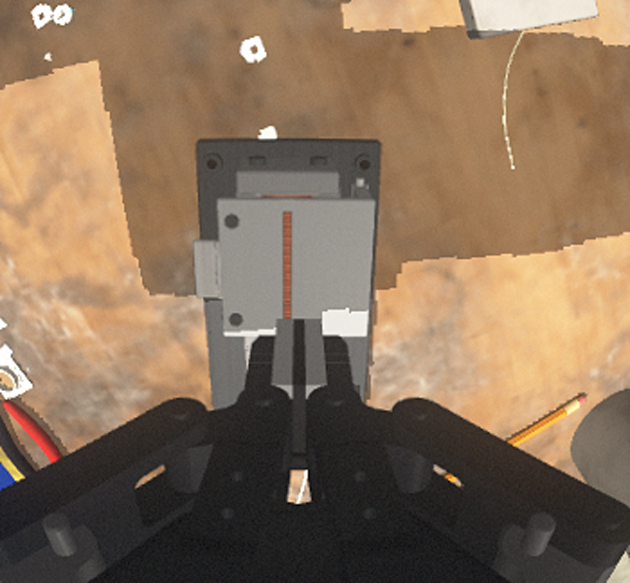

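Emit:
{"op": "jog_arm", "data": {"increments": [[-0.1, 0, -3.5, 0, 0], [-0.1, 0, -7, 0, 0], [-0.1, 0, -10, 0, 0], [-0.1, 0, -12, 0, 0], [-0.1, 0, -12, 0, 0]]}}

```text
time_s: 11.82
eef_pos: [562.1, -56.9, 120.7]
ee_rot: [-90.1, 0.1, -6.5]
force: [0.7, 1.3, 1.1]
finger_gap: 0.002
```

Emit:
{"op": "jog_arm", "data": {"increments": [[0, 1.5, 0, 0, 0], [0, 3, 0, 0, 0], [0, 4.5, 0, 0, 0], [0, 5.5, 0, 0, 0], [0, 5.5, 0, 0, 0]]}}

```text
time_s: 12.23
eef_pos: [560.6, -52.7, 63.7]
ee_rot: [-90.0, 0.4, -6.3]
force: [-1.2, -0.3, 0.2]
finger_gap: 0.002
```

Run:
```python
from h import *
w=snap('wrist','w9');o=observe();print(o['eef_pos'],o['ee_rot'],o['time_s'],o['force'],o['finger_gap'])
cv2.imwrite('pics/w9b.png',cv2.resize(w['img'][60:384,90:440,::-1],None,fx=1.8,fy=1.8,interpolation=cv2.INTER_CUBIC))
h=np.array([576.6,45.6]);Rm=R.from_euler('z',-6.34,degrees=True).as_matrix()[:2,:2]
print(Rm.T@(o['eef_pos'][:2]-h))
H=lambda x,y,z:np.r_[h+Rm@[x,y],z]
print('tab top front corners',((fish(w,[H(-13,-70,60),H(13,-70,60)])-[90,60])*1.8).round(1).tolist())
```

```text
[561.64351413 -52.97645174  65.06242598] [-89.96513821   0.24705162  -6.25831421] 12.2833 [-0.50524124  0.43654048 -0.19766297] 0.0008464298437206506
[ -3.97939344 -99.62518625]
tab top front corners [[269.3, 280.3], [371.1, 280.4]]
```

View pics/w9b.png

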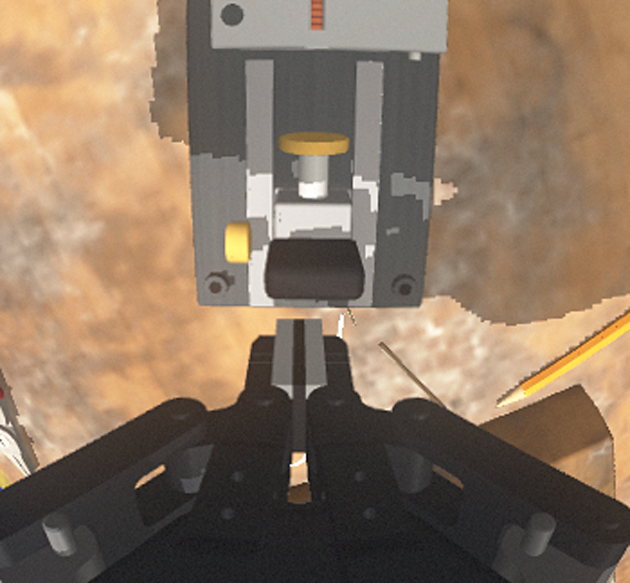

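Emit:
{"op": "jog_arm", "data": {"increments": [[0.35, -0.2, 0.2, 0, 0], [0.35, -0.2, 0.6, 0, 0], [0.35, -0.2, 1.0, 0, 0], [0.35, -0.2, 1.4, 0, 0], [0.35, -0.2, 1.8, 0, 0]]}}

```text
time_s: 12.7
eef_pos: [569.9, -36.2, 69.7]
ee_rot: [-90.0, -0.1, -6.3]
force: [0.1, -1.2, 0.5]
finger_gap: 0.0
```

Emit:
{"op": "jog_arm", "data": {"increments": [[0, 0, 0.4, 0, 0], [0, 0, 0.8, 0, 0], [0, 0, 1.2, 0, 0], [0, 0, 1.6, 0, 0], [0, 0, 2.0, 0, 0]]}}

```text
time_s: 13.12
eef_pos: [571.2, -16.1, 68.8]
ee_rot: [-90.0, -0.0, -6.3]
force: [0.1, -1.2, -0.1]
finger_gap: 0.003
```

Emit:
{"op": "jog_arm", "data": {"increments": [[0, 0, 0.1, 0, 0], [0, 0, 0.3, 0, 0], [0, 0, 0.5, 0, 0], [0, 0, 0.5, 0, 0], [0, 0, 0.5, 0, 0]]}}

```text
time_s: 13.53
eef_pos: [571.3, -11.2, 68.6]
ee_rot: [-90.0, 0.0, -6.3]
force: [-0.5, 0.3, -0.2]
finger_gap: 0.001
```

```bash
cat > st.py <<'E'
from h import *
h=np.array([576.6,45.6]);Rm=R.from_euler('z',-6.34,degrees=True).as_matrix()[:2,:2]
o=observe();print(Rm.T@(o['eef_pos'][:2]-h),o['eef_pos'][2],o['time_s'],'F',Rm.T@o['force'][:2],o['force'][2],o['ee_rot'])
E
python3 st.py
```

```text
[  1.04839319 -57.03411312] 68.60026733417749 13.5333 F [-0.55664019  0.20027404] -0.19459926821897544 [-8.99646541e+01  4.70264762e-02 -6.28028341e+00]
```

Emit:
{"op": "jog_arm", "data": {"increments": [[0, 0, 0.1, 0, 0], [0, 0, 0.2, 0, 0], [0, 0, 0.2, 0, 0]]}}

```text
time_s: 13.78
eef_pos: [571.6, -9.6, 68.6]
ee_rot: [-90.0, 0.0, -6.3]
force: [-0.2, -1.9, 0.0]
finger_gap: 0.0
```

Emit:
{"op": "jog_arm", "data": {"increments": [[0, 0, 0.1, 0, 0], [0, 0, 0.2, 0, 0], [0, 0, 0.2, 0, 0]]}}

```text
time_s: 14.03
eef_pos: [571.7, -8.3, 68.6]
ee_rot: [-90.1, 0.0, -6.3]
force: [-1.8, -4.7, 0.1]
finger_gap: 0.001
```

Emit:
{"op": "jog_arm", "data": {"increments": [[0, 0, 0.05, 0, 0], [0, 0, 0.1, 0, 0], [0, 0, 0.1, 0, 0]]}}

```text
time_s: 14.28
eef_pos: [571.8, -7.5, 68.6]
ee_rot: [-90.2, 0.0, -6.3]
force: [-1.7, -6.0, -1.1]
finger_gap: 0.002
```

Emit:
{"op": "jog_arm", "data": {"increments": [[0, 0, 0.05, 0, 0], [0, 0, 0.1, 0, 0], [0, 0, 0.15, 0, 0], [0, 0, 0.2, 0, 0], [0, 0, 0.2, 0, 0]]}}

```text
time_s: 14.7
eef_pos: [571.9, -6.4, 68.7]
ee_rot: [-90.3, 0.0, -6.4]
force: [-1.5, -7.9, -0.2]
finger_gap: -0.002
```

Emit:
{"op": "jog_arm", "data": {"increments": [[0, 0, 0.05, 0, 0], [0, 0, 0.1, 0, 0], [0, 0, 0.1, 0, 0], [0, 0, 0.1, 0, 0], [0, 0, 0.1, 0, 0]]}}

```text
time_s: 15.12
eef_pos: [572.0, -5.8, 68.7]
ee_rot: [-90.3, 0.0, -6.4]
force: [-2.1, -9.1, -0.7]
finger_gap: -0.0
```

```bash
python3 st.py
python3 - <<'E'
from h import *
w=snap('wrist','w10');s=snap('scene','s10')
a=cv2.resize(w['img'][90:290,130:400,::-1],None,fx=2.2,fy=2.2,interpolation=cv2.INTER_CUBIC)
b=cv2.resize(s['img'][140:250,250:370,::-1],(200,183),interpolation=cv2.INTER_CUBIC)
c=np.zeros((440,800,3),np.uint8);c[:,:594]=a;c[:183,598:798]=b
cv2.imwrite('pics/w10b.png',c)
E
python3 st.py
```

```text
[  1.08877536 -51.63228152] 68.68044139899803 15.1167 F [-1.08233503 -9.2930603 ] -0.6989403011549792 [-9.03213393e+01  4.98093789e-02 -6.37463737e+00]
[  1.09696669 -51.58201963] 68.67066862921706 15.2167 F [-0.73097009 -7.52717976] 0.02652387566362785 [-9.03148960e+01  5.13264811e-02 -6.37110663e+00]
```

Emit:
{"op": "jog_arm", "data": {"increments": [[0, 0, 0.05, 0, 0], [0, 0, 0.07, 0, 0], [0, 0, 0.07, 0, 0], [0, 0, 0.07, 0, 0], [0, 0, 0.07, 0, 0]]}}

```text
time_s: 15.63
eef_pos: [572.0, -5.5, 68.7]
ee_rot: [-90.4, 0.1, -6.4]
force: [-2.0, -10.1, -0.2]
finger_gap: -0.002
```

Emit:
{"op": "jog_arm", "data": {"increments": [[0, 0, 0, 0, 0]]}}

```text
time_s: 15.72
eef_pos: [572.0, -5.5, 68.7]
ee_rot: [-90.4, 0.1, -6.4]
force: [-2.1, -9.2, 0.5]
finger_gap: -0.005
```

Emit:
{"op": "jog_arm", "data": {"increments": [[0, 0, 0, 0, 0]]}}

```text
time_s: 15.8
eef_pos: [572.0, -5.5, 68.7]
ee_rot: [-90.4, 0.1, -6.4]
force: [-2.1, -10.0, 0.5]
finger_gap: -0.003
```

Emit:
{"op": "jog_arm", "data": {"increments": [[0, 0, 0, 0, 0]]}}

```text
time_s: 15.88
eef_pos: [572.0, -5.5, 68.7]
ee_rot: [-90.4, 0.1, -6.4]
force: [-2.2, -9.0, 0.5]
finger_gap: -0.0
```

Emit:
{"op": "jog_arm", "data": {"increments": [[0, 0, 0, 0, 0]]}}

```text
time_s: 15.97
eef_pos: [572.0, -5.5, 68.7]
ee_rot: [-90.4, 0.1, -6.4]
force: [-2.0, -9.9, -0.1]
finger_gap: -0.005
```

```bash
python3 st.py
```

```text
[  1.08463407 -51.27856114] 68.67031234145173 15.9667 F [ -0.87553584 -10.09264166] -0.09972993927862313 [-9.03667668e+01  5.48567320e-02 -6.38823055e+00]
```

Emit:
{"op": "jog_arm", "data": {"increments": [[0, 0, 0.03, 0, 0], [0, 0, 0.06, 0, 0], [0, 0, 0.06, 0, 0], [0, 0, 0.06, 0, 0], [0, 0, 0.06, 0, 0]]}}

```text
time_s: 16.38
eef_pos: [572.1, -5.1, 68.7]
ee_rot: [-90.4, 0.1, -6.4]
force: [-2.2, -11.0, -0.3]
finger_gap: 0.003
```

Emit:
{"op": "jog_arm", "data": {"increments": [[0, 0, 0, 0, 0], [0, 0, 0, 0, 0]]}}

```text
time_s: 16.55
eef_pos: [572.1, -5.1, 68.7]
ee_rot: [-90.4, 0.1, -6.4]
force: [-2.5, -10.2, 0.6]
finger_gap: 0.001
```

Emit:
{"op": "jog_arm", "data": {"increments": [[0, 0, 0, 0, 0], [0, 0, 0, 0, 0]]}}

```text
time_s: 16.72
eef_pos: [572.1, -5.1, 68.7]
ee_rot: [-90.4, 0.1, -6.4]
force: [-2.1, -9.7, 0.2]
finger_gap: -0.0
```

```bash
python3 st.py
python3 - <<'E'
from h import *
s=snap('top','t11'); t=load('t0')
# cover check: plate grey where shut cover should be, bench where the open cover stood
h=np.array([576.6,45.6]);Rm=R.from_euler('z',-6.34,degrees=True).as_matrix()[:2,:2]
for n,p in (('shut lip',(-20,30,42)),('plate',(20,35,42)),('slot',(0,30,42)),('open spot',(75,10,50)),('tab@-35',(0,-35,60)),('tab@-75',(0,-75,60))):
    u,v=proj(s,np.r_[h+Rm@p[:2],p[2]])[0]; i=(int(round(v)),int(round(u))); print(n,i,t['img'][i],s['img'][i])
E
```

```text
[  1.10838756 -50.8945693 ] 68.6900376671031 16.7167 F [-1.00893762 -9.84521003] 0.17887515906140034 [-9.03984733e+01  5.05626438e-02 -6.39282197e+00]
shut lip (176, 282) [118 112 108] [82 79 76]
plate (159, 282) [75 71 66] [81 78 75]
slot (168, 283) [116 110 106] [75 58 51]
open spot (138, 296) [138 133 126] [70 53 37]
tab@-35 (170, 311) [82 64 40] [23 20 17]
tab@-75 (173, 328) [63 58 54] [28 28 25]
```

```bash
python3 -c "
from h import *
print(order.hand_in())"
```

```text
the job is handed in; nothing more can be done
None
```

The coil is in the groove under the shut cover, and I handed the job in at about 16.8 s with the arm still holding the follower against it.

- **Coil:** It went into the V-groove just short of the end stop, and the picture taken after I let go showed it lying straight. The nose then pushed it home: the push force began to rise almost exactly where it should for a coil against the stop.
- **Cover:** It resisted at about 15 N, the force then dropped to zero, and the fingertips next met it at 42 mm, its shut height. After I lifted off, its free-edge corners sat within about 2 pixels of where a shut cover should be. A colour check from the top camera at the end also fits a shut cover.
- **Follower:** The closed fingers hold it from behind the tab. By position the nose is sunk about 4.1 mm. The last readings along the groove were about 10–11 N, give or take 1 N of noise, and include up to 1 N of slide friction.

I never moved towards the tin, the steel block or the pliers, and no reading suggested contact with anything but the holder and the coil. I did not check their final positions.

I had used up the 12 pictures before the follower was in its final place, so that last state rests on position, force and pixel-colour readings. I could not look at it directly.

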